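# Put three control modules into their right test nests

## Task

The three control modules were laid in the wrong test nests: put each one flat into the nest of its own colour, lying lengthwise between the lips (either way round), and let go of it. Use the black rubber pad, near its middle, to park a module on the way, and never set a module down on the bare bench. Leave the steel cup and the orange meter where they are.

Things in the scene. Friction and masses are not known exactly. Their poses are not given: they have to be found in the camera images.
- module_red: control module with a red band across its cream top face, grey case, green terminal strips at both ends; a block 100 mm long (its x) by 46 mm wide (its y) by 50 mm tall, 0.2 to 0.35 kg. Origin: centre of its underside, z up. The upper 14 mm is the cream face 72 x 46 mm; the full 100 mm length is below it. It may be gripped across its 46 mm width. At the start it lies in the yellow nest.
- module_yellow: control module with a yellow band across its cream top face, grey case, green terminal strips at both ends; a block 100 mm long (its x) by 46 mm wide (its y) by 50 mm tall, 0.2 to 0.35 kg. Origin: centre of its underside, z up. The upper 14 mm is the cream face 72 x 46 mm; the full 100 mm length is below it. It may be gripped across its 46 mm width. At the start it lies in the blue nest.
- module_blue: control module with a blue band across its cream top face, grey case, green terminal strips at both ends; a block 100 mm long (its x) by 46 mm wide (its y) by 50 mm tall, 0.2 to 0.35 kg. Origin: centre of its underside, z up. The upper 14 mm is the cream face 72 x 46 mm; the full 100 mm length is below it. It may be gripped across its 46 mm width. At the start it lies in the red nest.
- nest_red: red nest, fixed to the bench: a red plate 140 mm (x) by 96 mm (y), 8 mm thick, with four aluminium lips that stand 8 mm above it (to 16 mm above the bench) around a flat seat 112 mm (x) by 58 mm (y), where one module lies lengthwise along x. Origin: centre of the plate's underside, on the bench; the seat is 8 mm above it. It is turned by up to 0.35 rad either way.
- nest_yellow: yellow nest, fixed to the bench: a yellow plate 140 mm (x) by 96 mm (y), 8 mm thick, with four aluminium lips that stand 8 mm above it (to 16 mm above the bench) around a flat seat 112 mm (x) by 58 mm (y), where one module lies lengthwise along x. Origin: centre of the plate's underside, on the bench; the seat is 8 mm above it. It is turned by up to 0.35 rad either way.
- nest_blue: blue nest, fixed to the bench: a blue plate 140 mm (x) by 96 mm (y), 8 mm thick, with four aluminium lips that stand 8 mm above it (to 16 mm above the bench) around a flat seat 112 mm (x) by 58 mm (y), where one module lies lengthwise along x. Origin: centre of the plate's underside, on the bench; the seat is 8 mm above it. It is turned by up to 0.35 rad either way.
- pad: parking pad, fixed: flat black rubber plate 140 mm (x) by 96 mm (y), 8 mm thick, no lips, empty at the start. Origin: centre of its underside, on the bench; its top is 8 mm above it.
- pot: loose open steel cup, 52 mm across and 55 mm tall, standing between the nests. Origin: centre of its underside. Not to be disturbed.
- meter: loose orange hand meter lying on its back, 130 mm (x) by 75 mm (y) by 45 mm tall, at one side. Origin: centre of its underside. Not to be disturbed.

How it is judged:
By the outcome, as a careful person would: the job done as asked, in the order asked, and still so for the second after the job is handed in, with the robot touching nothing.
It also fails if it takes over 115 s, if anything falls off the work surface, if the arm or the gripper's body presses on something with over 40 N, if the wrist force passes 120 N, or if a joint passes its speed limit or range.

## Robot

A 6-joint arm with a two-finger parallel gripper is mounted at the origin on the work surface. World frame = base frame: x ahead of the robot, y to its left, z up, the work surface at z = 0. Lengths are in m, angles in rad, forces in N, time in s.
With the tool pointing down it reaches from about 0.275 to 0.75 m from the base axis. Payload 10.2 kg.
Tool frame: the origin (TCP) lies between the finger pads; the fingertips stand 19 mm ahead of it and the grasp point (between the pads) is the TCP (r.nose_length is the distance from the TCP to the fingertips, in m); z points along the fingers, x is the direction in which the jaws open and shut, and the axes are right-handed (so a half turn about z gives the same grasp; the last joint's range is limited). The gripper opens to 85 mm and grips with 20 to 120 N. Pads are 22 mm wide; open, the fingers measure 114 mm over their backs; the gripper's body (76 mm by 85 mm) begins 54 mm behind the grasp point. The pads swing forward as they close: fully open they stand 13 mm farther back than shut.
Start: joints at [-1.465, 0.313, 1.498, -0, 1.331, -0.223], TCP at [0.17, -0.497, 0.23] pointing down, gripper open.
Joint ranges: [-2.94, 2.94], [-0.97, 2.17], [0.19, 2.56], [-1.23, 4.37], [0.02, 3.11], [-2.88, 2.88]. Speed limits (rad/s): [2.39, 2.39, 3.01, 3.14, 3.14, 3.14].

## Interface

Orientations are given as a unit quaternion [w, x, y, z].
In Python, from cell import r gives the robot as it stands.
- The arm moves only by the tool jog_arm, never from a script. Its arguments are lists of equal length, an entry for each row: "xyz": the shift along the tool's x, y, z in units of 40 mm (1.0 is 40 mm), a list of three; "rot": the turn, a rotation vector about the tool's x, y, z in units of 8 degrees (1.0 is 8 degrees), a list of three. In form: {"xyz": [[tx, ty, tz], ...], "rot": [[wx, wy, wz], ...]}. A call has 1 to 20 rows; each row shifts and turns the pose as measured when the row begins, along the tool's axes as they then stand; what a row does not reach is not made up. A row lasts 1/10 s, in which the tool goes at most 50 mm and 8.59 degrees, less where a joint would pass 70% of its speed; a pose out of reach is approached as far as the arm can. A call is refused whole if a number of a shift passes 1 or a number of a turn 1, either way. A call with a gripper value outside its range is refused whole. "grip" is the opening, from 0 (shut) to 1 (fully open), set as the call begins (left out, the last holds). The fingers move at their own pace and stop on an object; "force" is the grip in N (left out, the last holds). Time passes only in rows, so rows that do not move let the fingers close. It gives the time, the measured TCP pose, the force and the opening at its end, in the units of the state.
- r.get_obs(): the state, without advancing time (a new reading comes with each control period).
- r.camera(name): name is "scene" or "top"; returns a dict with "image" (420x560x3 uint8, red, green, blue), "fx", "fy", "cx", "cy" (pixels), "dist_coeffs" ([k1, k2, p1, p2, k3] as OpenCV has them; the pictures are not rectified), "origin" and "orientation" of the camera in the world. Camera axes: x right, y down, z forward; pixel columns grow to the right and rows downward; lengths in m; the calibration is good to about 2 mm. A picture is of the moment at which its call begins. There is no depth.
- r.job_done(): hands the job in, once; it reports no verdict.
The state is a dict: "time": time; "qpos": joint angles; "joint_velocities": joint speeds; "joint_efforts": joint torques, N m; "ee_pos": TCP position; "tool_rot": TCP orientation; "ft_force": force on the tool from outside, world axes, zero at the start; "moment": the same for the moment, N m; "opening": finger opening in m.
Only numpy, scipy, OpenCV 4.12 (cv2) and the standard library are available. Lean on these libraries where they do the work, as an engineer would, in place of code of your own. Each camera call takes 0.05 s, during which the arm holds its last target.

## Working session

There is one attempt and no reset: what is moved stays moved. The work goes in short steps, Python scripts to look and compute and a tool call to move; the robot and the scene stay as the last step left them, time stands still between calls to the robot, and variables do not carry over. Pictures are saved under pics/ and viewed, and the job is handed in when it is done.

Besides the shell and the picture viewer there is one more tool, called after "Emit:" as name(argument=value, ...), one argument or row to a line, values as JSON. jog_arm: Moves the arm, as the interface text tells. Its arguments: {"type":"object","properties":{"xyz":{"type":"array","items":{"type":"array","items":{"type":"number"}}},"rot":{"type":"array","items":{"type":"array","items":{"type":"number"}}},"grip":{"type":"number"},"force":{"type":"number"}},"required":["xyz","rot"]}

```bash
mkdir -p pics; ls; python3 - <<'E'
from cell import r
import cv2
print(r.get_obs())
for n in("scene","top"):
    c=r.camera(n); cv2.imwrite(f"pics/{n}0.png",c["image"][:,:,::-1]); print({k:v for k,v in c.items() if k!="image"})
E
```

```text
pics
{'time': 0.0, 'qpos': array([-1.46537286e+00,  3.13485416e-01,  1.49845977e+00, -1.58146041e-05,
        1.33098652e+00, -2.23415689e-01]), 'joint_velocities': array([ 6.26351734e-05, -1.03158684e-03,  1.35689324e-03, -1.07443241e-03,
        3.03918819e-04, -1.37481117e-03]), 'joint_efforts': array([ 1.00946470e-04, -4.12269688e+01, -2.59741491e+01, -1.97721674e-04,
        4.13898902e-03, -2.40404825e-05]), 'ee_pos': array([ 0.16949429, -0.49660803,  0.22920841]), 'tool_rot': array([-4.95415177e-04,  8.13310388e-01, -5.81829670e-01, -4.50428970e-04]), 'ft_force': array([-0.31301754,  0.44645397,  0.38048046]), 'moment': array([ 1.65401514e-02, -2.45015327e-03, -8.18492436e-05]), 'opening': 0.08550234377266024}
{'fx': 489.40345670588437, 'fy': 489.40345670588437, 'cx': 273.1581899954655, 'cy': 208.6806508174237, 'dist_coeffs': array([0.0607355, 0.       , 0.       , 0.       , 0.       ]), 'origin': array([ 1.40937002, -0.19492331,  1.02599155]), 'orientation': array([-0.2808008 ,  0.72707875,  0.58618841, -0.22111205])}
{'fx': 520.7079373315125, 'fy': 520.7079373315125, 'cx': 270.598338675317, 'cy': 211.89678705110188, 'dist_coeffs': array([-0.02836209,  0.        ,  0.        ,  0.        ,  0.        ]), 'origin': array([0.38697763, 0.00154307, 1.17448229]), 'orientation': array([-0.05867798,  0.71024397, -0.69954526,  0.05241015])}
```

View pics/top0.png

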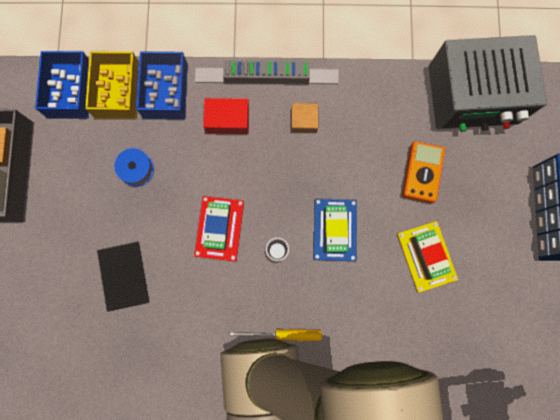

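View pics/scene0.png

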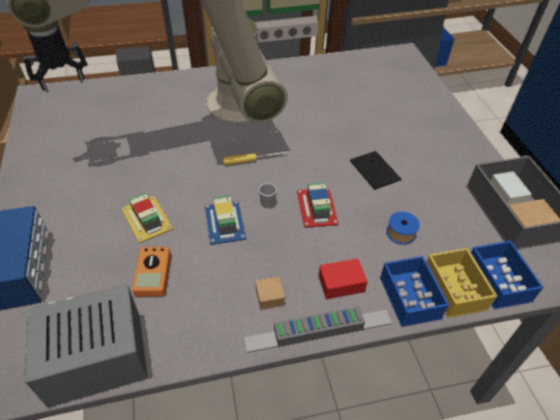

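The top view shows blue in the red nest (218,229), yellow in the blue nest (335,230) and red in the yellow nest (428,256). The pad is at (123,276), the cup at (277,250) and the meter at (425,172). Next I'll measure them.

```bash
cat > h.py <<'E'
from cell import r
import cv2, numpy as np
from scipy.spatial.transform import Rotation as R
def ray(c,px,z):
    K=np.array([[c["fx"],0,c["cx"]],[0,c["fy"],c["cy"]],[0,0,1]])
    p=cv2.undistortPoints(np.float64(px).reshape(-1,1,2),K,c["dist_coeffs"])[:,0]
    w,x,y,zz=c["orientation"]; M=R.from_quat([x,y,zz,w]).as_matrix()
    d=np.c_[p,np.ones(len(p))]@M.T; o=c["origin"]
    return (o+d*((z-o[2])/d[:,2])[:,None])[:,:2]
def masks(im):
    h=cv2.cvtColor(im,cv2.COLOR_RGB2HSV); H,S,V=[h[...,i].astype(int) for i in range(3)]
    return dict(red=((H<6)|(H>172))&(S>150)&(V>90), yellow=(H>22)&(H<34)&(S>150)&(V>110),
      blue=(H>100)&(H<125)&(S>130)&(V>60), cream=(S<70)&(V>190), green=(H>40)&(H<90)&(S>80)&(V>50), orange=(H>8)&(H<20)&(S>150)&(V>120), dark=V<50)
def rect(c,m,roi,z,largest=False):
    m=m.astype(np.uint8).copy(); x0,y0,x1,y1=roi
    q=np.zeros_like(m); q[y0:y1,x0:x1]=m[y0:y1,x0:x1]
    n,l,s,_=cv2.connectedComponentsWithStats(q)
    if largest: k=1+np.argmax(s[1:,4]); q=(l==k)
    else: 
        for i in range(1,n):
            if s[i,4]<6: q[l==i]=0
    ys,xs=np.nonzero(q)
    # pixel corners
    P=np.concatenate([np.c_[xs+a,ys+b] for a in(-.45,.45) for b in(-.45,.45)])
    w=ray(c,P,z)*1000
    (cx,cy),(a,b),t=cv2.minAreaRect(w.astype(np.float32))
    if b>a: a,b=b,a; t+=90
    t=(t+90)%180-90
    return np.round([cx,cy,a,b,t],1), np.round(w.mean(0),1), len(xs)
E
python3 - <<'E'
from h import *
c=r.camera("top"); M=masks(c["image"])
R_={'red':(185,190,250,268),'blue':(305,190,365,268),'yellow':(392,215,465,298)}
con={'red':'blue','blue':'yellow','yellow':'red'}
for n,roi in R_.items():
    print("nest",n,rect(c,M[n],roi,.008))
    print("  band",con[n],rect(c,M[con[n]],roi,.058,True))
    print("  cream+band",rect(c,M[con[n]]|M['cream'],roi,.058,True))
    print("  green",rect(c,M['green'],roi,.044))
print("pad",rect(c,M['dark'],(90,230,160,320),.008,True))
print("meter",rect(c,M['orange'],(395,130,450,210),.045,True))
big=cv2.resize(c["image"][180:300,185:465],None,fx=2.85,fy=2.85,interpolation=cv2.INTER_CUBIC)
cv2.imwrite("pics/zoom.png",big[:,:,::-1])
for n in [(277,250),(277,238),(277,262)]: print(ray(c,[n],.055))
E
```

```text
nest red (array([533.2, 129.8, 141.4,  97.9,  -6. ]), array([527.7, 125.1]), 1140)
  band blue (array([535. , 131.2,  46.3,  37.7,  85.6]), array([534.9, 131. ]), 335)
  cream+band (array([522.6, 134.6,  63. ,  51. ,  -4.4]), array([526.2, 133.4]), 497)
  green (array([534.9, 132.2, 102. ,  46.8,  -4.2]), array([528.6, 132. ]), 195)
nest blue (array([ 5.337e+02, -1.314e+02,  1.387e+02,  9.440e+01, -5.000e-01]), array([ 529.8, -129.2]), 828)
  band yellow (array([ 532. , -130. ,   47.9,   39. ,  -89.2]), array([ 531.4, -130.1]), 384)
  cream+band (array([ 532.1, -130. ,   70.1,   47.4,   -0. ]), array([ 531.3, -130.4]), 651)
  green (array([ 530.9, -130.4,  103.3,   48.3,    1.1]), array([ 528.4, -130. ]), 232)
nest yellow (array([ 476.9, -338.7,  142.2,   98.4,   18.4]), array([ 472.3, -333.8]), 1009)
  band red (array([ 478.2, -337.1,   48. ,   40.6,  -69.8]), array([ 478.1, -337.2]), 376)
  cream+band (array([ 478.6, -337.1,   73.6,   48.3,   20.9]), array([ 478.4, -337.8]), 643)
  green (array([ 479.1, -339.6,  100.9,   48.8,   20.2]), array([ 478.2, -340. ]), 200)
pad (array([422.1, 341.9, 137.8,  94.9,  12.5]), array([421.1, 341.5]), 2331)
meter (array([ 663. , -327.1,  131.1,   76.8,  -11.1]), array([ 651.6, -324. ]), 1199)
[[ 0.481609   -0.00217923]]
[[ 0.50755195 -0.00181868]]
[[ 0.45584558 -0.0025377 ]]
```

View pics/zoom.png

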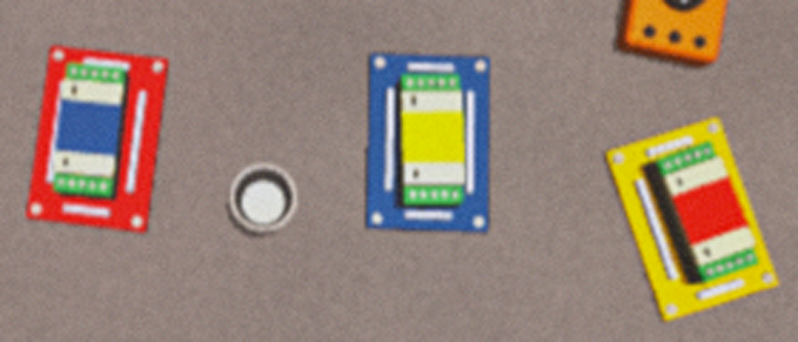

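```bash
cat >> h.py <<'E'
def go(x,y,z,th):
    """mm, deg module heading; prints turn units then shift units (tool frame after the turn)"""
    o=r.get_obs(); w,a,b,c=o["tool_rot"]; T=R.from_quat([a,b,c,w])
    G=R.from_euler('z',th-90,degrees=True)*R.from_euler('x',180,degrees=True)
    rv=np.degrees((T.inv()*G).as_rotvec())/8
    d=np.array([x,y,z])-o["ee_pos"]*1000
    print("t",round(o["time"],2),"ee",np.round(o["ee_pos"]*1000,1),"open",round(o["opening"]*1000,1),"F",np.round(o["ft_force"],1),"q",np.round(o["qpos"],2))
    print("turn",np.round(rv,3),"shift after turn",np.round(G.inv().apply(d)/40,3))
E
python3 -c "
from h import *
print(r.nose_length)
go(535,131,200,-4.5)"
```

```text
0.019
t 0.15 ee [ 169.5 -496.7  229.4] open 85.2 F [-0.3  0.7  0.4] q [-1.47  0.31  1.5  -0.    1.33 -0.22]
turn [0.    0.007 2.917] shift after turn [-16.361  -7.878   0.735]
```

Emit:
jog_arm(
  xyz=[
    [0,0,0],
    [0,0,0],
    [0,0,0],
    [-0.9,-0.43,0.04],
    [-0.9,-0.43,0.04],
    [-0.9,-0.43,0.04],
    [-0.9,-0.43,0.04],
    [-0.9,-0.43,0.04],
    [-0.9,-0.43,0.04],
    [-0.9,-0.43,0.04],
    [-0.9,-0.43,0.04],
    [-0.9,-0.43,0.04],
    [-0.9,-0.43,0.04],
    [-0.9,-0.43,0.04],
    [-0.9,-0.43,0.04],
    [-0.9,-0.43,0.04],
    [-0.9,-0.43,0.04],
    [-0.9,-0.43,0.04],
    [-0.9,-0.43,0.04],
    [0,0,0],
  ],
  rot=[
    [0,0,1],
    [0,0,1],
    [0,0,0.9],
    [0,0,0],
    [0,0,0],
    [0,0,0],
    [0,0,0],
    [0,0,0],
    [0,0,0],
    [0,0,0],
    [0,0,0],
    [0,0,0],
    [0,0,0],
    [0,0,0],
    [0,0,0],
    [0,0,0],
    [0,0,0],
    [0,0,0],
    [0,0,0],
    [0,0,0],
  ],
  grip=1,
  force=50,
)

```text
time: 2.15
ee_pos: [0.5075, 0.0747, 0.2011]
tool_rot: [0.001, -0.672, 0.741, 0.002]
ft_force: [-0.1, -0.7, 0.1]
opening: 0.0853
```

```bash
python3 -c "
from h import *
go(535,131,110,-4.5)"
```

```text
t 2.15 ee [507.5  74.7 201.1] open 85.3 F [-0.1 -0.7  0.1] q [-0.09  0.31  1.58  0.01  1.25  1.58]
turn [ 0.013  0.035 -0.136] shift after turn [-1.458 -0.575  2.278]
```

Emit:
jog_arm(
  xyz=[
    [-0.75,-0.3,0.7],
    [-0.7,-0.27,0.7],
    [0,0,0.6],
    [0,0,0.2],
    [0,0,0],
  ],
  rot=[
    [0,0,-0.15],
    [0,0,0],
    [0,0,0],
    [0,0,0],
    [0,0,0],
  ],
)

```text
time: 2.65
ee_pos: [0.536, 0.1318, 0.1106]
tool_rot: [0.001, -0.68, 0.733, 0.002]
ft_force: [-0.2, -1.0, -0.0]
opening: 0.0856
```

```bash
python3 -c "
from h import *
go(535,131,42,-4.5)
c=r.camera('top'); cv2.imwrite('pics/a1.png',cv2.resize(c['image'][150:300,150:350],None,fx=3,fy=3)[:,:,::-1])
c=r.camera('scene'); cv2.imwrite('pics/a2.png',cv2.resize(c['image'][130:270,230:410],None,fx=3,fy=3)[:,:,::-1])"
```

```text
t 2.65 ee [536.  131.8 110.6] open 85.6 F [-0.2 -1.  -0. ] q [0.03 0.49 1.57 0.   1.08 1.67]
turn [0.009 0.027 0.024] shift after turn [0.022 0.024 1.715]
```

View pics/a2.png

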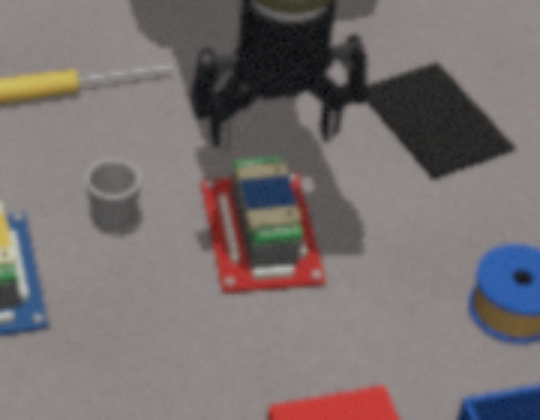

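The scene picture shows the open fingers astride the blue module, around (270,170), with the cup clear to its left. I'll descend and grip.

Emit:
jog_arm(
  xyz=[
    [0,0,0.6],
    [0,0,0.6],
    [0,0,0.4],
    [0,0,0.12],
    [0,0,0],
  ],
  rot=[
    [0,0,0],
    [0,0,0],
    [0,0,0],
    [0,0,0],
    [0,0,0],
  ],
)

```text
time: 3.25
ee_pos: [0.5412, 0.1294, 0.0491]
tool_rot: [0.007, -0.679, 0.735, -0.004]
ft_force: [-0.2, 0.3, -0.1]
opening: 0.0852
```

Emit:
jog_arm(
  xyz=[
    [0,0,0],
    [0,0,0],
    [0,0,0],
    [0,0,0],
    [0,0,0],
    [0,0,0],
    [0,0,0],
  ],
  rot=[
    [0,0,0],
    [0,0,0],
    [0,0,0],
    [0,0,0],
    [0,0,0],
    [0,0,0],
    [0,0,0],
  ],
  grip=0,
  force=50,
)

```text
time: 3.95
ee_pos: [0.5431, 0.1295, 0.0532]
tool_rot: [0.01, -0.678, 0.735, -0.006]
ft_force: [0.2, 0.2, -1.6]
opening: 0.043
```

Emit:
jog_arm(
  xyz=[
    [0,0,-0.3],
    [0,0,-0.6],
    [0,0,-0.8],
    [0,0,-0.8],
    [0,0,-0.5],
    [0,0,0],
  ],
  rot=[
    [0,0,0],
    [0,0,0],
    [0,0,0],
    [0,0,0],
    [0,0,0],
    [0,0,0],
  ],
)

```text
time: 4.55
ee_pos: [0.5393, 0.1286, 0.18]
tool_rot: [0.008, -0.678, 0.735, -0.005]
ft_force: [0.1, -0.4, -2.4]
opening: 0.0434
```

```bash
python3 -c "
from h import *
go(422,342,120,12.5)"
```

```text
t 4.55 ee [539.3 128.6 180. ] open 43.4 F [ 0.1 -0.4 -2.4] q [0.02 0.41 1.5  0.   1.22 1.67]
turn [-0.139  0.02  -2.133] shift after turn [-5.844  1.709  1.501]
```

```bash
python3 -c "
from h import *
go(422,342,120,12.5)
c=r.camera('scene'); cv2.imwrite('pics/a3.png',cv2.resize(c['image'][100:270,230:410],None,fx=3.4,fy=3.4)[:,:,::-1])"
```

```text
t 4.55 ee [539.3 128.6 180. ] open 43.4 F [ 0.1 -0.4 -2.4] q [0.02 0.41 1.5  0.   1.22 1.67]
turn [-0.139  0.02  -2.133] shift after turn [-5.844  1.709  1.501]
```

View pics/a3.png

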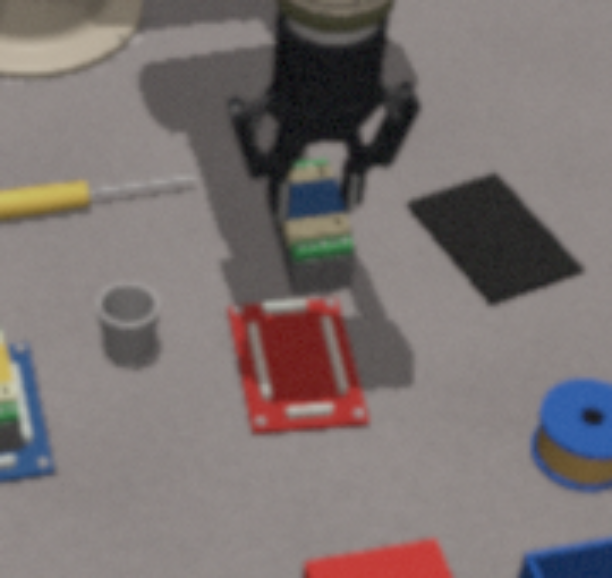

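The blue module is held level and square, and the red nest is empty. Now I'll carry it to the pad, with the TCP about 8 mm ahead of the module centre.

Emit:
jog_arm(
  xyz=[
    [0,0,0],
    [0,0,0],
    [0,0,0],
    [-0.8,0.2,0.1],
    [-0.8,0.2,0.1],
    [-0.8,0.2,0.1],
    [-0.8,0.2,0.1],
    [-0.8,0.2,0.1],
    [-0.8,0.2,0.1],
    [-0.6,0.2,0.1],
  ],
  rot=[
    [0,0,-0.75],
    [0,0,-0.75],
    [0,0,-0.65],
    [0,0,0],
    [0,0,0],
    [0,0,0],
    [0,0,0],
    [0,0,0],
    [0,0,0],
    [0,0,0],
  ],
)

```text
time: 5.6
ee_pos: [0.4262, 0.3286, 0.1349]
tool_rot: [0.002, 0.783, -0.623, -0.002]
ft_force: [-0.0, -0.6, -3.0]
opening: 0.0433
```

```bash
python3 -c "
from h import *
go(430,344,80,12.5)"
```

```text
t 5.6 ee [426.2 328.6 134.9] open 43.3 F [-0.  -0.6 -3. ] q [0.44 0.44 1.58 0.   1.13 1.78]
turn [ 0.043 -0.003  0.063] shift after turn [-0.356 -0.178  1.373]
```

Emit:
jog_arm(
  xyz=[
    [-0.2,-0.1,0.5],
    [-0.15,-0.08,0.5],
    [0,0,0.4],
    [0,0,0.2],
  ],
  rot=[
    [0,0,0],
    [0,0,0],
    [0,0,0],
    [0,0,0],
  ],
)

```text
time: 6.0
ee_pos: [0.4243, 0.3461, 0.0635]
tool_rot: [0.006, 0.784, -0.62, -0.004]
ft_force: [-0.3, -0.2, -2.4]
opening: 0.0436
```

```bash
python3 -c "
from h import *
go(430,344,53,12.5)
c=r.camera('scene'); cv2.imwrite('pics/a4.png',cv2.resize(c['image'][100:240,310:450],None,fx=4,fy=4)[:,:,::-1])"
```

```text
t 6.0 ee [424.3 346.1  63.5] open 43.6 F [-0.3 -0.2 -2.4] q [0.47 0.55 1.61 0.   0.99 1.81]
turn [ 0.101 -0.014  0.101] shift after turn [ 0.082 -0.128  0.263]
```

View pics/a4.png

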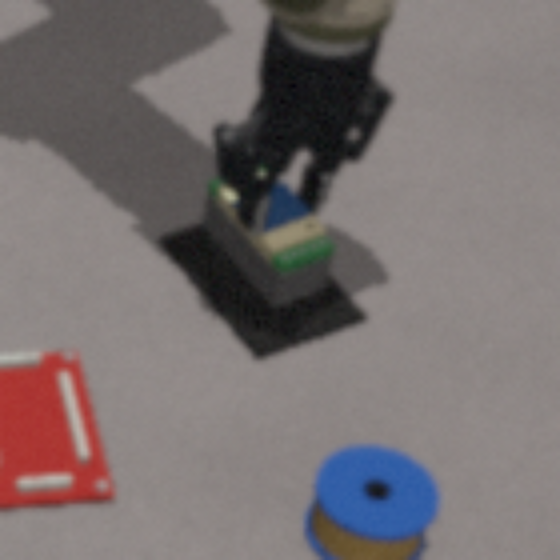

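The module is over the pad and a few millimetres above it, so I'll lower it gently.

Emit:
jog_arm(
  xyz=[
    [0.05,-0.13,0.06],
    [0,-0.03,0.06],
    [0,0,0.06],
    [0,0,0.06],
  ],
  rot=[
    [0.1,0,0],
    [0,0,0],
    [0,0,0],
    [0,0,0],
  ],
)

```text
time: 6.45
ee_pos: [0.4319, 0.3449, 0.0533]
tool_rot: [0.0, 0.784, -0.621, 0.001]
ft_force: [-1.8, 0.5, 0.3]
opening: 0.0431
```

```bash
python3 -c "
from h import *
go(430,344,53,12.5)"
```

```text
t 6.45 ee [431.9 344.9  53.3] open 43.1 F [-1.8  0.5  0.3] q [ 0.46  0.57  1.61 -0.    0.96  1.8 ]
turn [-0.006 -0.015  0.092] shift after turn [0.011 0.051 0.008]
```

Emit:
jog_arm(
  xyz=[
    [0,0,0.05],
    [0,0,0.04],
  ],
  rot=[
    [0,0,0],
    [0,0,0],
  ],
)

```text
time: 6.65
ee_pos: [0.4315, 0.3453, 0.0525]
tool_rot: [0.0, 0.784, -0.621, 0.001]
ft_force: [-7.0, -3.5, 14.9]
opening: 0.0429
```

Emit:
jog_arm(
  xyz=[
    [0,0,0],
    [0,0,0],
    [0,0,0],
    [0,0,0],
    [0,0,0],
  ],
  rot=[
    [0,0,0],
    [0,0,0],
    [0,0,0],
    [0,0,0],
    [0,0,0],
  ],
  grip=1,
)

```text
time: 7.15
ee_pos: [0.4326, 0.3458, 0.0541]
tool_rot: [-0.002, 0.784, -0.621, 0.002]
ft_force: [-0.5, -0.6, 0.4]
opening: 0.0861
```

Emit:
jog_arm(
  xyz=[
    [0,0,-0.4],
    [0,0,-0.8],
    [0,0,-1],
    [0,0,-1],
    [0,0,-0.5],
  ],
  rot=[
    [0,0,0],
    [0,0,0],
    [0,0,0],
    [0,0,0],
    [0,0,0],
  ],
)

```text
time: 7.65
ee_pos: [0.4306, 0.3448, 0.2038]
tool_rot: [0.002, 0.784, -0.621, -0.0]
ft_force: [-0.6, -0.3, -0.2]
opening: 0.0853
```

```bash
python3 -c "
from h import *
go(478,-337.5,190,20)
c=r.camera('scene'); cv2.imwrite('pics/a5.png',cv2.resize(c['image'][100:240,310:450],None,fx=4,fy=4)[:,:,::-1])"
```

```text
t 7.65 ee [430.6 344.8 203.8] open 85.3 F [-0.6 -0.3 -0.2] q [ 0.46  0.39  1.45 -0.    1.3   1.8 ]
turn [ 0.025 -0.016 -0.848] shift after turn [16.434  4.721  0.344]
```

View pics/a5.png

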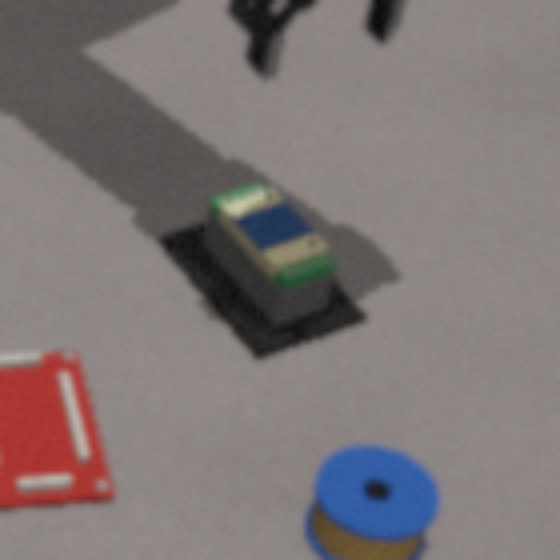

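The blue module sits flat on the pad. Next is the red module.

Emit:
jog_arm(
  xyz=[
    [0,0,0],
    [0.9,0.26,0],
    [0.9,0.26,0],
    [0.9,0.26,0],
    [0.9,0.26,0],
    [0.9,0.26,0],
    [0.9,0.26,0],
    [0.9,0.26,0],
    [0.9,0.26,0],
    [0.9,0.26,0],
    [0.9,0.26,0],
    [0.9,0.26,0],
    [0.9,0.26,0],
    [0.9,0.26,0],
    [0.9,0.26,0],
    [0.9,0.26,0],
    [0.9,0.26,0],
    [0.9,0.26,0],
    [0.9,0.26,0],
    [0.5,0.15,0],
  ],
  rot=[
    [0,0,-0.85],
    [0,0,0],
    [0,0,0],
    [0,0,0],
    [0,0,0],
    [0,0,0],
    [0,0,0],
    [0,0,0],
    [0,0,0],
    [0,0,0],
    [0,0,0],
    [0,0,0],
    [0,0,0],
    [0,0,0],
    [0,0,0],
    [0,0,0],
    [0,0,0],
    [0,0,0],
    [0,0,0],
    [0,0,0],
  ],
)

```text
time: 9.7
ee_pos: [0.4813, -0.3738, 0.1981]
tool_rot: [-0.001, 0.822, -0.57, -0.002]
ft_force: [-0.6, 0.3, 0.2]
opening: 0.0855
```

```bash
python3 -c "
from h import *
go(478,-337.5,110,20)"
```

```text
t 9.7 ee [ 481.3 -373.8  198.1] open 85.5 F [-0.6  0.3  0.2] q [-0.85  0.53  1.27  0.    1.35  0.36]
turn [0.007 0.029 0.065] shift after turn [-0.881 -0.234  2.202]
```

Emit:
jog_arm(
  xyz=[
    [-0.45,-0.12,0.7],
    [-0.35,-0.1,0.7],
    [0,0,0.6],
    [0,0,0.2],
  ],
  rot=[
    [0,0,0.06],
    [0,0,0],
    [0,0,0],
    [0,0,0],
  ],
)

```text
time: 10.1
ee_pos: [0.4774, -0.3437, 0.1055]
tool_rot: [-0.0, 0.818, -0.576, -0.001]
ft_force: [0.1, 0.5, 0.2]
opening: 0.0851
```

```bash
python3 -c "
from h import *
go(478,-337.5,46,20)"
```

```text
t 10.1 ee [ 477.4 -343.7  105.5] open 85.1 F [0.1 0.5 0.2] q [-0.82  0.57  1.45  0.    1.12  0.4 ]
turn [ 0.006  0.02  -0.034] shift after turn [-0.14  -0.068  1.489]
```

Emit:
jog_arm(
  xyz=[
    [-0.14,-0.03,0.5],
    [0,0,0.5],
    [0,0.03,0.3],
  ],
  rot=[
    [0,0,0],
    [0,0,0],
    [0,0,0],
  ],
)

```text
time: 10.4
ee_pos: [0.4761, -0.339, 0.0529]
tool_rot: [-0.0, 0.818, -0.576, -0.0]
ft_force: [0.4, -0.1, -0.0]
opening: 0.0852
```

```bash
python3 -c "
from h import *
go(478,-337.5,44,20)"
```

```text
t 10.4 ee [ 476.1 -339.    52.9] open 85.2 F [ 0.4 -0.1 -0. ] q [-0.82  0.63  1.51  0.    1.    0.41]
turn [-0.001  0.003 -0.034] shift after turn [-0.019 -0.058  0.222]
```

Emit:
jog_arm(
  xyz=[
    [0,-0.03,0.18],
    [0,0,0.1],
    [0,0,0],
  ],
  rot=[
    [0,0,0],
    [0,0,0],
    [0,0,0],
  ],
)

```text
time: 10.7
ee_pos: [0.4773, -0.3391, 0.041]
tool_rot: [-0.0, 0.818, -0.576, -0.0]
ft_force: [-1.0, -0.1, -0.2]
opening: 0.0853
```

Emit:
jog_arm(
  xyz=[
    [0,0,0],
    [0,0,0],
    [0,0,0],
    [0,0,0],
    [0,0,0],
    [0,0,0],
  ],
  rot=[
    [0,0,0],
    [0,0,0],
    [0,0,0],
    [0,0,0],
    [0,0,0],
    [0,0,0],
  ],
  grip=0,
)

```text
time: 11.3
ee_pos: [0.4779, -0.3396, 0.0431]
tool_rot: [-0.0, 0.818, -0.576, 0.001]
ft_force: [0.4, 0.3, -1.5]
opening: 0.0449
```

Emit:
jog_arm(
  xyz=[
    [0,0,-0.3],
    [0,0,-0.6],
    [0,0,-0.8],
    [0,0,-0.8],
    [0,0,-0.5],
    [0,0,0],
  ],
  rot=[
    [0,0,0],
    [0,0,0],
    [0,0,0],
    [0,0,0],
    [0,0,0],
    [0,0,0],
  ],
)

```text
time: 11.9
ee_pos: [0.477, -0.3388, 0.1696]
tool_rot: [-0.0, 0.818, -0.576, -0.0]
ft_force: [0.4, -0.8, -3.1]
opening: 0.0444
```

```bash
python3 -c "
from h import *
go(533,130,190,-5.5)
c=r.camera('top'); cv2.imwrite('pics/b1.png',cv2.resize(c['image'][150:320,350:500],None,fx=3.3,fy=3.3)[:,:,::-1])
c=r.camera('scene'); cv2.imwrite('pics/b2.png',cv2.resize(c['image'][100:260,90:270],None,fx=3.3,fy=3.3)[:,:,::-1])"
```

```text
t 11.9 ee [ 477.  -338.8  169.6] open 44.4 F [ 0.4 -0.8 -3.1] q [-0.82  0.49  1.39  0.    1.25  0.41]
turn [1.00e-03 5.00e-03 3.15e+00] shift after turn [-11.801  -0.27   -0.51 ]
```

View pics/b2.png

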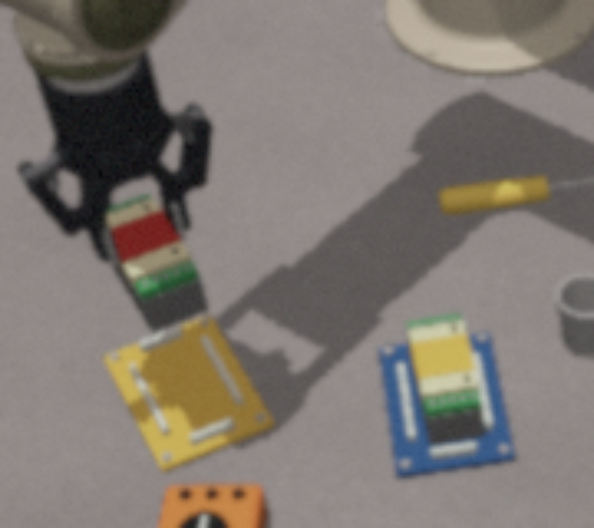

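Emit:
jog_arm(
  xyz=[
    [0,0,-0.15],
    [0,0,-0.15],
    [0,0,-0.1],
    [0,0,-0.1],
    [-0.85,-0.02,0],
    [-0.85,-0.02,0],
    [-0.85,-0.02,0],
    [-0.85,-0.02,0],
    [-0.85,-0.02,0],
    [-0.85,-0.02,0],
    [-0.85,-0.02,0],
    [-0.85,-0.02,0],
    [-0.85,-0.02,0],
    [-0.85,-0.02,0],
    [-0.85,-0.02,0],
    [-0.85,-0.02,0],
    [-0.85,-0.02,0],
    [-0.6,0,0],
    [0,0,0],
  ],
  rot=[
    [0,0,0.8],
    [0,0,0.8],
    [0,0,0.8],
    [0,0,0.8],
    [0,0,0],
    [0,0,0],
    [0,0,0],
    [0,0,0],
    [0,0,0],
    [0,0,0],
    [0,0,0],
    [0,0,0],
    [0,0,0],
    [0,0,0],
    [0,0,0],
    [0,0,0],
    [0,0,0],
    [0,0,0],
    [0,0,0],
  ],
)

```text
time: 13.9
ee_pos: [0.5332, 0.146, 0.1621]
tool_rot: [-0.011, -0.661, 0.75, 0.029]
ft_force: [-0.5, -0.4, -2.4]
opening: 0.0444
```

```bash
python3 -c "
from h import *
go(533,130,100,-5.5)"
```

```text
t 13.9 ee [533.2 146.  162.1] open 44.4 F [-0.5 -0.4 -2.4] q [0.04 0.46 1.47 0.03 1.26 1.73]
turn [ 0.408  0.162 -0.22 ] shift after turn [ 0.399 -0.033  1.553]
```

Emit:
jog_arm(
  xyz=[
    [0,0,0],
    [0.2,0,0.3],
    [0.15,0,0.4],
    [0,0,0.4],
    [0,0,0.3],
  ],
  rot=[
    [0.4,0.16,-0.2],
    [0,0,0],
    [0,0,0],
    [0,0,0],
    [0,0,0],
  ],
)

```text
time: 14.4
ee_pos: [0.5287, 0.1297, 0.0988]
tool_rot: [-0.004, -0.672, 0.74, 0.002]
ft_force: [-1.1, 1.1, -1.6]
opening: 0.0447
```

```bash
python3 -c "
from h import *
go(533,130,60,-5.5)"
```

```text
t 14.4 ee [528.7 129.7  98.8] open 44.7 F [-1.1  1.1 -1.6] q [ 0.03  0.5   1.6  -0.    1.06  1.69]
turn [ 0.055 -0.022 -0.005] shift after turn [-0.019 -0.105  0.971]
```

Emit:
jog_arm(
  xyz=[
    [0,-0.05,0.3],
    [0,-0.05,0.3],
    [0,0,0.2],
  ],
  rot=[
    [0.05,0,0],
    [0,0,0],
    [0,0,0],
  ],
)

```text
time: 14.7
ee_pos: [0.5312, 0.1278, 0.0624]
tool_rot: [-0.003, -0.672, 0.741, 0.001]
ft_force: [0.3, -0.1, -3.5]
opening: 0.0448
```

```bash
python3 -c "
from h import *
go(533,130,43,-5.5)
c=r.camera('top'); cv2.imwrite('pics/c1.png',cv2.resize(c['image'][180:280,170:290],None,fx=4,fy=4)[:,:,::-1])
c=r.camera('scene'); cv2.imwrite('pics/c2.png',cv2.resize(c['image'][130:250,260:380],None,fx=4.5,fy=4.5)[:,:,::-1])"
```

```text
t 14.7 ee [531.2 127.8  62.4] open 44.8 F [ 0.3 -0.1 -3.5] q [ 0.02  0.55  1.62 -0.    0.98  1.69]
turn [ 0.04  -0.029 -0.014] shift after turn [-0.059 -0.04   0.484]
```

View pics/c2.png

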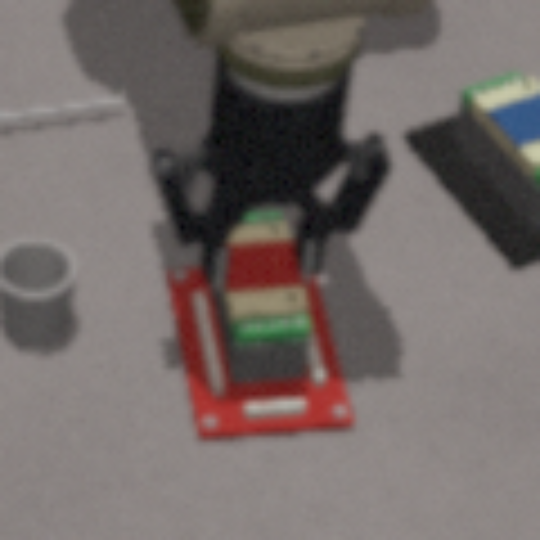

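The red module is aligned between the lips of the red nest. I'll lower it to the seat and check for contact.

Emit:
jog_arm(
  xyz=[
    [-0.06,-0.04,0.15],
    [0,0,0.15],
    [0,0,0.1],
    [0,0,0.05],
  ],
  rot=[
    [0.04,-0.03,0],
    [0,0,0],
    [0,0,0],
    [0,0,0],
  ],
)

```text
time: 15.2
ee_pos: [0.5335, 0.1305, 0.0443]
tool_rot: [0.001, -0.672, 0.741, -0.0]
ft_force: [0.4, 1.4, -2.8]
opening: 0.0448
```

```bash
python3 -c "
from h import *
go(533,130,43,-5.5)"
```

```text
t 15.2 ee [533.5 130.5  44.3] open 44.8 F [ 0.4  1.4 -2.8] q [0.03 0.58 1.63 0.   0.93 1.69]
turn [-0.014  0.006 -0.01 ] shift after turn [0.014 0.012 0.032]
```

Emit:
jog_arm(
  xyz=[
    [0,0,0.06],
    [0,0,0.05],
  ],
  rot=[
    [0,0,0],
    [0,0,0],
  ],
)

```text
time: 15.4
ee_pos: [0.5338, 0.1306, 0.043]
tool_rot: [0.001, -0.672, 0.74, -0.001]
ft_force: [-13.1, -1.6, 26.0]
opening: 0.0448
```

Emit:
jog_arm(
  xyz=[
    [0,0,0],
    [0,0,0],
    [0,0,0],
    [0,0,0],
    [0,0,0],
  ],
  rot=[
    [0,0,0],
    [0,0,0],
    [0,0,0],
    [0,0,0],
    [0,0,0],
  ],
  grip=1,
)

```text
time: 15.9
ee_pos: [0.5353, 0.1307, 0.0449]
tool_rot: [0.003, -0.672, 0.74, -0.002]
ft_force: [0.8, 0.4, 0.1]
opening: 0.0851
```

Emit:
jog_arm(
  xyz=[
    [0,0,-0.4],
    [0,0,-0.8],
    [0,0,-1],
    [0,0,-1],
    [0,0,-0.5],
  ],
  rot=[
    [0,0,0],
    [0,0,0],
    [0,0,0],
    [0,0,0],
    [0,0,0],
  ],
)

```text
time: 16.4
ee_pos: [0.5326, 0.1305, 0.1944]
tool_rot: [-0.0, -0.672, 0.741, 0.0]
ft_force: [-0.4, -0.2, -0.1]
opening: 0.0852
```

```bash
python3 -c "
from h import *
go(532,-130,180,0)
c=r.camera('scene'); cv2.imwrite('pics/c3.png',cv2.resize(c['image'][130:250,260:380],None,fx=4.5,fy=4.5)[:,:,::-1])"
```

```text
t 16.4 ee [532.6 130.5 194.4] open 85.2 F [-0.4 -0.2 -0.1] q [0.03 0.39 1.48 0.   1.27 1.69]
turn [ 0.009 -0.001 -0.694] shift after turn [6.512 0.016 0.36 ]
```

View pics/c3.png

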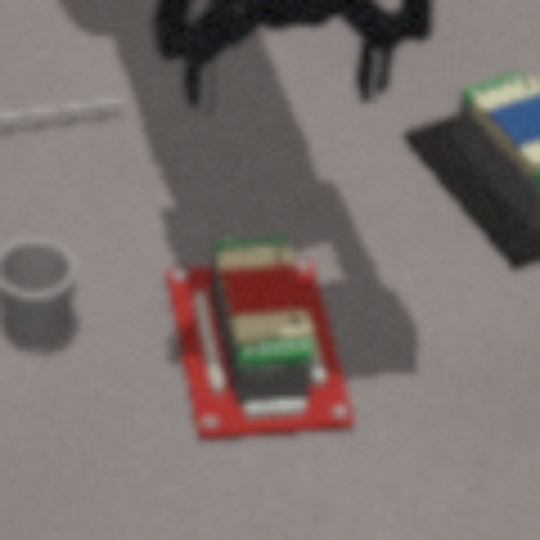

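The red module is seated between the lips. Next is the yellow one.

Emit:
jog_arm(
  xyz=[
    [0,0,0],
    [0.85,0,0],
    [0.85,0,0],
    [0.85,0,0],
    [0.85,0,0],
    [0.85,0,0],
    [0.85,0,0],
    [0.85,0,0],
    [0.5,0,0.3],
    [0,0,0.3],
  ],
  rot=[
    [0,0,-0.7],
    [0,0,0],
    [0,0,0],
    [0,0,0],
    [0,0,0],
    [0,0,0],
    [0,0,0],
    [0,0,0],
    [0,0,0],
    [0,0,0],
  ],
)

```text
time: 17.45
ee_pos: [0.535, -0.1369, 0.1701]
tool_rot: [-0.002, 0.71, -0.704, 0.002]
ft_force: [0.1, -0.4, 0.1]
opening: 0.0855
```

```bash
python3 -c "
from h import *
go(532,-130,110,0)"
```

```text
t 17.45 ee [ 535.  -136.9  170.1] open 85.5 F [ 0.1 -0.4  0.1] q [-0.46  0.42  1.5   0.    1.21  1.1 ]
turn [-0.033  0.001  0.053] shift after turn [-0.173  0.074  1.503]
```

Emit:
jog_arm(
  xyz=[
    [-0.1,0.04,0.5],
    [-0.07,0.03,0.5],
    [0,0,0.4],
    [0,0,0.2],
  ],
  rot=[
    [-0.03,0,0.05],
    [0,0,0],
    [0,0,0],
    [0,0,0],
  ],
)

```text
time: 17.85
ee_pos: [0.5311, -0.1271, 0.1007]
tool_rot: [0.0, 0.707, -0.707, -0.002]
ft_force: [-0.1, 0.2, 0.7]
opening: 0.0855
```

```bash
python3 -c "
from h import *
go(532,-130,43,0)"
```

```text
t 17.85 ee [ 531.1 -127.1  100.7] open 85.5 F [-0.1  0.2  0.7] q [-0.45  0.49  1.59  0.    1.06  1.12]
turn [0.019 0.018 0.   ] shift after turn [ 0.073 -0.024  1.443]
```

Emit:
jog_arm(
  xyz=[
    [0.07,-0.02,0.5],
    [0,0,0.5],
    [0,0.03,0.25],
    [0,0,0.15],
    [0,0,0.05],
  ],
  rot=[
    [0,0,0],
    [0,0,0],
    [0,0,0],
    [0,0,0],
    [0,0,0],
  ],
)

```text
time: 18.35
ee_pos: [0.5306, -0.1268, 0.04]
tool_rot: [-0.0, 0.708, -0.706, -0.002]
ft_force: [0.4, -0.2, 0.9]
opening: 0.085
```

```bash
python3 -c "
from h import *
go(532,-130,43,0)"
```

```text
t 18.35 ee [ 530.6 -126.8   40. ] open 85.0 F [ 0.4 -0.2  0.9] q [-0.45  0.58  1.64  0.    0.93  1.12]
turn [0.02  0.022 0.02 ] shift after turn [ 0.08  -0.034 -0.075]
```

Emit:
jog_arm(
  xyz=[
    [0.08,0,-0.04],
    [0.03,0,0],
  ],
  rot=[
    [0,0,0],
    [0,0,0],
  ],
)

```text
time: 18.55
ee_pos: [0.5313, -0.1314, 0.0427]
tool_rot: [-0.0, 0.708, -0.706, -0.001]
ft_force: [0.2, 0.3, -0.4]
opening: 0.0854
```

Emit:
jog_arm(
  xyz=[
    [0,0,0],
    [0,0,0],
    [0,0,0],
    [0,0,0],
    [0,0,0],
    [0,0,0],
  ],
  rot=[
    [0,0,0],
    [0,0,0],
    [0,0,0],
    [0,0,0],
    [0,0,0],
    [0,0,0],
  ],
  grip=0,
)

```text
time: 19.15
ee_pos: [0.532, -0.1319, 0.0445]
tool_rot: [-0.001, 0.708, -0.706, -0.0]
ft_force: [0.3, 0.5, 0.9]
opening: 0.0446
```

Emit:
jog_arm(
  xyz=[
    [0,0,-0.3],
    [0,0,-0.6],
    [0,0,-0.8],
    [0,0,-0.8],
    [0,0,-0.5],
    [0,0,0],
  ],
  rot=[
    [0,0,0],
    [0,0,0],
    [0,0,0],
    [0,0,0],
    [0,0,0],
    [0,0,0],
  ],
)

```text
time: 19.75
ee_pos: [0.5305, -0.1315, 0.1704]
tool_rot: [-0.0, 0.708, -0.706, -0.002]
ft_force: [0.6, 0.6, -2.8]
opening: 0.0445
```

```bash
python3 -c "
from h import *
go(477,-338.5,160,18.5)
c=r.camera('scene'); cv2.imwrite('pics/d2.png',cv2.resize(c['image'][100:260,90:290],None,fx=3.3,fy=3.3)[:,:,::-1])"
```

```text
t 19.75 ee [ 530.5 -131.5  170.4] open 44.5 F [ 0.6  0.6 -2.8] q [-0.46  0.41  1.52  0.    1.22  1.11]
turn [ 0.015  0.025 -2.293] shift after turn [4.483 2.91  0.26 ]
```

View pics/d2.png

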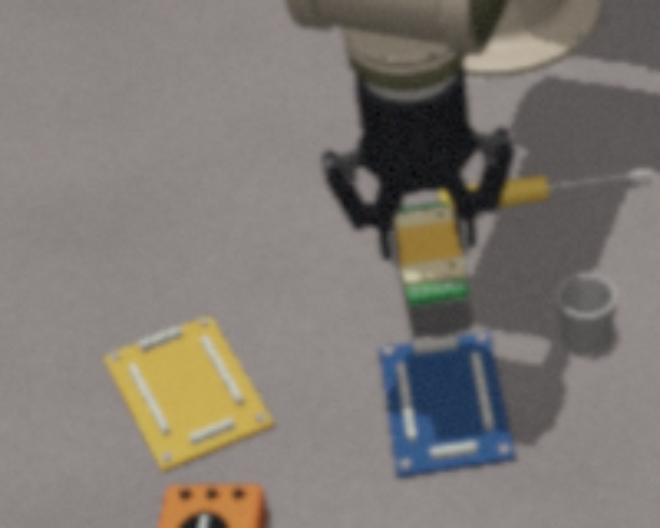

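The yellow module is held, and the yellow and blue nests are empty and in clear view. I'll cross-check the yellow nest with the scene camera, then carry.

```bash
python3 -c "
from h import *
c=r.camera('scene');M=masks(c['image'])
print(rect(c,M['yellow'],(110,185,180,250),.008,True)); print(rect(c,M['blue'],(195,200,255,250),.008))
c=r.camera('top');M=masks(c['image'])
print(rect(c,M['yellow'],(392,215,465,298),.008,True)); 
"
```

```text
(array([ 436.5, -333. ,    3.8,    2.5,   -2.7]), array([ 436.5, -333. ]), 1)
(array([ 538.4, -130.7,  139. ,   92.2,   -1.2]), array([ 540.6, -131.5]), 772)
(array([ 477. , -338.8,  142.4,   98.5,   18.1]), array([ 475.4, -339.2]), 2150)
```

Emit:
jog_arm(
  xyz=[
    [0,0,0],
    [0,0,0],
    [0,0,0],
    [0.75,0.48,0],
    [0.75,0.48,0],
    [0.75,0.48,0],
    [0.75,0.48,0],
    [0.75,0.48,0],
    [0.5,0.35,0],
    [0,0,0],
  ],
  rot=[
    [0,0,-0.8],
    [0,0,-0.8],
    [0,0,-0.7],
    [0,0,0],
    [0,0,0],
    [0,0,0],
    [0,0,0],
    [0,0,0],
    [0,0,0],
    [0,0,0],
  ],
)

```text
time: 20.9
ee_pos: [0.4736, -0.3304, 0.1467]
tool_rot: [-0.0, 0.816, -0.577, -0.021]
ft_force: [0.7, 0.3, -3.0]
opening: 0.0447
```

```bash
python3 -c "
from h import *
go(477,-338.5,100,18.5)"
```

```text
t 20.9 ee [ 473.6 -330.4  146.7] open 44.7 F [ 0.7  0.3 -3. ] q [-0.81  0.52  1.41 -0.01  1.25  0.43]
turn [0.171 0.242 0.122] shift after turn [ 0.219 -0.016  1.169]
```

Emit:
jog_arm(
  xyz=[
    [0,0,0],
    [0.12,0,0.3],
    [0.1,0,0.4],
    [0,0,0.3],
    [0,0,0.2],
  ],
  rot=[
    [0.17,0.24,0.12],
    [0,0,0],
    [0,0,0],
    [0,0,0],
    [0,0,0],
  ],
)

```text
time: 21.4
ee_pos: [0.4753, -0.3359, 0.0903]
tool_rot: [-0.001, 0.812, -0.584, -0.005]
ft_force: [-0.6, 0.5, -2.8]
opening: 0.0446
```

```bash
python3 -c "
from h import *
go(477,-338.5,62,18.3)"
```

```text
t 21.4 ee [ 475.3 -335.9   90.3] open 44.6 F [-0.6  0.5 -2.8] q [-0.82  0.58  1.48  0.    1.09  0.43]
turn [0.029 0.072 0.033] shift after turn [ 0.074 -0.019  0.707]
```

Emit:
jog_arm(
  xyz=[
    [0.07,-0.02,0.3],
    [0,0,0.3],
    [0,0,0.1],
  ],
  rot=[
    [0.03,0.07,0.03],
    [0,0,0],
    [0,0,0],
  ],
)

```text
time: 21.7
ee_pos: [0.4767, -0.3365, 0.0583]
tool_rot: [-0.001, 0.811, -0.585, -0.002]
ft_force: [0.6, -0.5, -2.3]
opening: 0.0443
```

```bash
python3 -c "
from h import *
go(477,-338.5,44,18.3)
c=r.camera('scene'); cv2.imwrite('pics/d3.png',cv2.resize(c['image'][150:260,90:210],None,fx=4.5,fy=4.5)[:,:,::-1])"
```

```text
t 21.7 ee [ 476.7 -336.5   58.3] open 44.3 F [ 0.6 -0.5 -2.3] q [-0.82  0.62  1.5   0.    1.02  0.43]
turn [0.012 0.032 0.015] shift after turn [0.05  0.009 0.357]
```

View pics/d3.png

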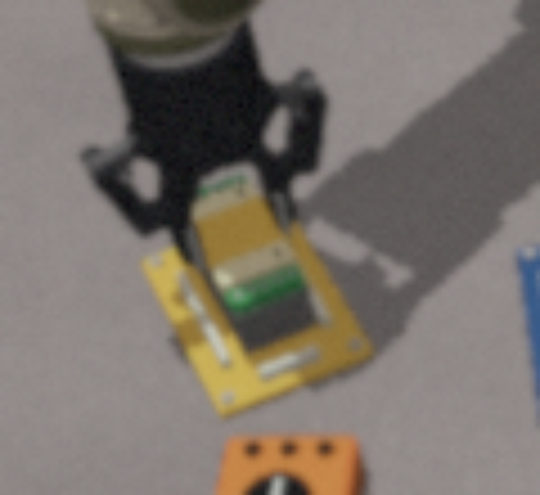

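The yellow module is centred over the yellow nest, so I'll lower it.

Emit:
jog_arm(
  xyz=[
    [0.05,0,0.15],
    [0,0,0.12],
    [0,0,0.06],
    [0,0,0.04],
  ],
  rot=[
    [0,0.03,0],
    [0,0,0],
    [0,0,0],
    [0,0,0],
  ],
)

```text
time: 22.15
ee_pos: [0.4779, -0.339, 0.0444]
tool_rot: [0.001, 0.811, -0.585, 0.0]
ft_force: [-7.1, 4.8, 18.8]
opening: 0.0445
```

Contact, at 19 N and the expected height. Releasing.

Emit:
jog_arm(
  xyz=[
    [0,0,0],
    [0,0,0],
    [0,0,0],
    [0,0,0],
    [0,0,0],
  ],
  rot=[
    [0,0,0],
    [0,0,0],
    [0,0,0],
    [0,0,0],
    [0,0,0],
  ],
  grip=1,
)

```text
time: 22.65
ee_pos: [0.4788, -0.3401, 0.0463]
tool_rot: [0.001, 0.811, -0.585, 0.002]
ft_force: [0.1, 0.6, 0.5]
opening: 0.0852
```

Emit:
jog_arm(
  xyz=[
    [0,0,-0.4],
    [0,0,-0.8],
    [0,0,-1],
    [0,0,-1],
    [0,0,-0.7],
  ],
  rot=[
    [0,0,0],
    [0,0,0],
    [0,0,0],
    [0,0,0],
    [0,0,0],
  ],
)

```text
time: 23.15
ee_pos: [0.477, -0.3379, 0.2032]
tool_rot: [0.0, 0.811, -0.585, -0.002]
ft_force: [-0.0, 0.1, -0.6]
opening: 0.0853
```

```bash
python3 -c "
from h import *
c=r.camera('top');M=masks(c['image'])
roi=(90,225,165,325)
print(rect(c,M['blue'],roi,.058,True)); print(rect(c,M['blue']|M['cream'],roi,.058,True)); print(rect(c,M['green'],roi,.044))
roi=(185,190,250,268)
print('red nest blue nest', rect(c,M['blue'],(305,190,365,268),.008))
cv2.imwrite('pics/e1.png',cv2.resize(c['image'][160:330,80:480],None,fx=2,fy=2)[:,:,::-1])
go(422,342,190,12.5)"
```

```text
(array([423. , 344.6,  49. ,  38. , -77. ]), array([422.9, 344.6]), 366)
(array([414.5, 342.6,  55.3,  48.9,  13.2]), array([415.7, 342.5]), 503)
(array([423.5, 346.7, 105.8,  50.4,  13.2]), array([422.4, 346.2]), 257)
red nest blue nest (array([ 5.341e+02, -1.314e+02,  1.400e+02,  9.440e+01, -5.000e-01]), array([ 532.4, -131.7]), 1975)
t 23.2 ee [ 478.1 -338.9  207.7] open 85.2 F [ 1.1 -0.4  4.4] q [-0.82  0.46  1.34 -0.    1.34  0.43]
turn [ 0.003 -0.021  0.743] shift after turn [-16.923  -2.314   0.441]
```

View pics/e1.png

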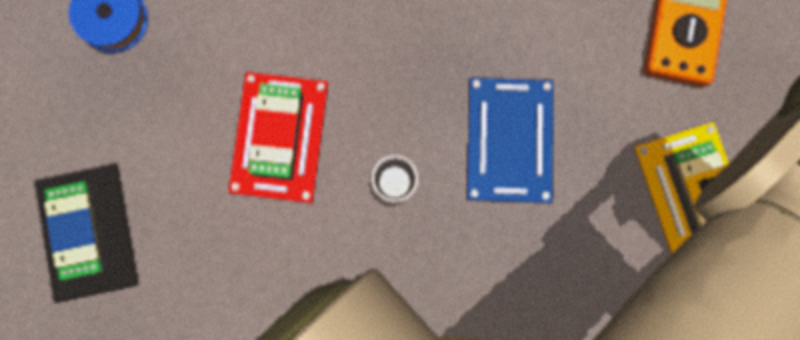

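Red is in the red nest, around (275,130) in the crop, and blue is on the pad at (423,345) mm, heading 13°. The blue nest is empty. I'll go back for blue.

Emit:
jog_arm(
  xyz=[
    [0,0,0],
    [-0.9,-0.12,0.02],
    [-0.9,-0.12,0.02],
    [-0.9,-0.12,0.02],
    [-0.9,-0.12,0.02],
    [-0.9,-0.12,0.02],
    [-0.9,-0.12,0.02],
    [-0.9,-0.12,0.02],
    [-0.9,-0.12,0.02],
    [-0.9,-0.12,0.02],
    [-0.9,-0.12,0.02],
    [-0.9,-0.12,0.02],
    [-0.9,-0.12,0.02],
    [-0.9,-0.12,0.02],
    [-0.9,-0.12,0.02],
    [-0.9,-0.12,0.02],
    [-0.9,-0.12,0.02],
    [-0.9,-0.12,0.02],
    [-0.9,-0.12,0.02],
    [0,0,0],
  ],
  rot=[
    [0,0,0.75],
    [0,0,0],
    [0,0,0],
    [0,0,0],
    [0,0,0],
    [0,0,0],
    [0,0,0],
    [0,0,0],
    [0,0,0],
    [0,0,0],
    [0,0,0],
    [0,0,0],
    [0,0,0],
    [0,0,0],
    [0,0,0],
    [0,0,0],
    [0,0,0],
    [0,0,0],
    [0,0,0],
    [0,0,0],
  ],
)

```text
time: 25.2
ee_pos: [0.4227, 0.3375, 0.1869]
tool_rot: [0.0, 0.777, -0.629, 0.005]
ft_force: [0.5, -0.1, 0.3]
opening: 0.0857
```

```bash
python3 -c "
from h import *
go(423,344.6,110,13)"
```

```text
t 25.2 ee [422.7 337.5 186.9] open 85.7 F [ 0.5 -0.1  0.3] q [ 0.46  0.38  1.52 -0.01  1.24  1.83]
turn [-0.039 -0.056 -0.127] shift after turn [-0.172 -0.048  1.923]
```

Emit:
jog_arm(
  xyz=[
    [-0.1,-0.03,0.6],
    [-0.07,0,0.6],
    [0,0,0.5],
    [0,0,0.2],
  ],
  rot=[
    [0,-0.06,-0.13],
    [0,0,0],
    [0,0,0],
    [0,0,0],
  ],
)

```text
time: 25.6
ee_pos: [0.4233, 0.3446, 0.109]
tool_rot: [-0.004, 0.784, -0.621, 0.002]
ft_force: [-0.8, -0.3, 0.6]
opening: 0.0852
```

```bash
python3 -c "
from h import *
go(423,344.6,42,13)"
```

```text
t 25.6 ee [423.3 344.6 109. ] open 85.2 F [-0.8 -0.3  0.6] q [ 0.47  0.48  1.6  -0.    1.06  1.81]
turn [-0.061  0.007  0.022] shift after turn [-1.000e-03  6.000e-03  1.676e+00]
```

Emit:
jog_arm(
  xyz=[
    [0,0,0.5],
    [0,0,0.5],
    [0,0.03,0.4],
    [0,0,0.25],
    [0,0,0.08],
  ],
  rot=[
    [-0.06,0,0],
    [0,0,0],
    [0,0,0],
    [0,0,0],
    [0,0,0],
  ],
)

```text
time: 26.1
ee_pos: [0.424, 0.3429, 0.0388]
tool_rot: [-0.001, 0.783, -0.622, 0.0]
ft_force: [-0.2, -0.6, 1.0]
opening: 0.0852
```

```bash
python3 -c "
from h import *
go(423,344.6,42,13)"
```

```text
t 26.1 ee [424.  342.9  38.8] open 85.2 F [-0.2 -0.6  1. ] q [0.46 0.58 1.65 0.   0.91 1.81]
turn [-0.017  0.008  0.007] shift after turn [-0.047  0.014 -0.079]
```

Emit:
jog_arm(
  xyz=[
    [-0.05,0,-0.1],
    [0,0,0],
  ],
  rot=[
    [0,0,0],
    [0,0,0],
  ],
)

```text
time: 26.3
ee_pos: [0.4242, 0.345, 0.0441]
tool_rot: [-0.002, 0.783, -0.622, 0.001]
ft_force: [-0.4, 0.2, -0.3]
opening: 0.0857
```

Emit:
jog_arm(
  xyz=[
    [0,0,0],
    [0,0,0],
    [0,0,0],
    [0,0,0],
    [0,0,0],
    [0,0,0],
  ],
  rot=[
    [0,0,0],
    [0,0,0],
    [0,0,0],
    [0,0,0],
    [0,0,0],
    [0,0,0],
  ],
  grip=0,
)

```text
time: 26.9
ee_pos: [0.4251, 0.3457, 0.0463]
tool_rot: [-0.004, 0.783, -0.622, 0.001]
ft_force: [0.1, -0.4, -0.4]
opening: 0.0445
```

Emit:
jog_arm(
  xyz=[
    [0,0,-0.3],
    [0,0,-0.6],
    [0,0,-0.8],
    [0,0,-0.8],
    [0,0,-0.7],
    [0,0,0],
  ],
  rot=[
    [0,0,0],
    [0,0,0],
    [0,0,0],
    [0,0,0],
    [0,0,0],
    [0,0,0],
  ],
)

```text
time: 27.5
ee_pos: [0.4229, 0.3444, 0.1808]
tool_rot: [-0.002, 0.783, -0.622, 0.001]
ft_force: [0.6, 0.2, -2.2]
opening: 0.0442
```

```bash
python3 -c "
from h import *
go(534,-131,180,-0.5)"
```

```text
t 27.5 ee [422.9 344.4 180.8] open 44.2 F [ 0.6  0.2 -2.2] q [0.47 0.4  1.51 0.   1.23 1.81]
turn [-0.022  0.011  1.694] shift after turn [11.859 -2.882  0.021]
```

Emit:
jog_arm(
  xyz=[
    [0,0,-0.1],
    [0,0,0],
    [0.85,-0.21,0],
    [0.85,-0.21,0],
    [0.85,-0.21,0],
    [0.85,-0.21,0],
    [0.85,-0.21,0],
    [0.85,-0.21,0],
    [0.85,-0.21,0],
    [0.85,-0.21,0],
    [0.85,-0.21,0],
    [0.85,-0.21,0],
    [0.85,-0.21,0],
    [0.85,-0.21,0],
    [0.85,-0.21,0],
    [0.6,-0.14,0],
    [0,0,0],
  ],
  rot=[
    [0,0,0.85],
    [0,0,0.85],
    [0,0,0],
    [0,0,0],
    [0,0,0],
    [0,0,0],
    [0,0,0],
    [0,0,0],
    [0,0,0],
    [0,0,0],
    [0,0,0],
    [0,0,0],
    [0,0,0],
    [0,0,0],
    [0,0,0],
    [0,0,0],
    [0,0,0],
  ],
)

```text
time: 29.2
ee_pos: [0.5226, -0.1426, 0.1704]
tool_rot: [-0.006, -0.701, 0.714, 0.009]
ft_force: [-0.0, 1.6, -2.5]
opening: 0.0445
```

```bash
python3 -c "
from h import *
go(535,-131,100,-0.5)"
```

```text
t 29.2 ee [ 522.6 -142.6  170.4] open 44.5 F [-0.   1.6 -2.5] q [-0.48  0.41  1.52 -0.01  1.23  1.11]
turn [ 0.158  0.026 -0.07 ] shift after turn [-0.291 -0.307  1.761]
```

Emit:
jog_arm(
  xyz=[
    [-0.15,-0.15,0.3],
    [-0.14,-0.15,0.4],
    [0,0,0.4],
    [0,0,0.4],
    [0,0,0.2],
  ],
  rot=[
    [0.15,0,-0.07],
    [0,0,0],
    [0,0,0],
    [0,0,0],
    [0,0,0],
  ],
)

```text
time: 29.7
ee_pos: [0.5324, -0.1276, 0.0975]
tool_rot: [0.001, -0.704, 0.71, 0.004]
ft_force: [-0.2, 1.0, -2.3]
opening: 0.0442
```

```bash
python3 -c "
from h import *
go(535,-131,62,-0.5)"
```

```text
t 29.7 ee [ 532.4 -127.6   97.5] open 44.2 F [-0.2  1.  -2.3] q [-0.45  0.5   1.59  0.    1.06  1.13]
turn [ 0.037  0.048 -0.001] shift after turn [ 0.085 -0.066  0.888]
```

Emit:
jog_arm(
  xyz=[
    [0.09,-0.04,0.3],
    [0,-0.03,0.3],
    [0,0,0.2],
  ],
  rot=[
    [0.03,0.05,0],
    [0,0,0],
    [0,0,0],
  ],
)

```text
time: 30.0
ee_pos: [0.5344, -0.1294, 0.0634]
tool_rot: [-0.001, -0.704, 0.71, 0.001]
ft_force: [-0.1, 0.6, -2.2]
opening: 0.0443
```

```bash
python3 -c "
from h import *
go(535,-131,46,-0.5)
c=r.camera('scene'); cv2.imwrite('pics/f3.png',cv2.resize(c['image'][150:260,170:290],None,fx=4.5,fy=4.5)[:,:,::-1])"
```

```text
t 30.0 ee [ 534.4 -129.4   63.4] open 44.3 F [-0.1  0.6 -2.2] q [-0.45  0.55  1.61 -0.    0.98  1.13]
turn [0.019 0.006 0.007] shift after turn [ 0.039 -0.016  0.436]
```

View pics/f3.png

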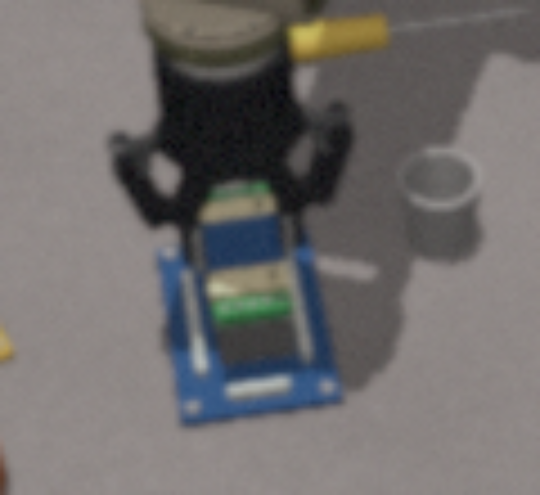

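The blue module is centred between the blue nest's lips and the cup is untouched. Lowering.

Emit:
jog_arm(
  xyz=[
    [0.04,-0.01,0.15],
    [0,0,0.12],
    [0,0,0.07],
    [0,0,0.05],
  ],
  rot=[
    [0.02,0,0],
    [0,0,0],
    [0,0,0],
    [0,0,0],
  ],
)

```text
time: 30.45
ee_pos: [0.5346, -0.1309, 0.0463]
tool_rot: [0.0, -0.704, 0.71, 0.001]
ft_force: [-2.6, 0.9, 1.6]
opening: 0.0442
```

Emit:
jog_arm(
  xyz=[
    [0,0,0.04],
  ],
  rot=[
    [0,0,0],
  ],
)

```text
time: 30.55
ee_pos: [0.5346, -0.1309, 0.0462]
tool_rot: [0.0, -0.704, 0.71, 0.001]
ft_force: [-11.9, 4.6, 26.5]
opening: 0.0444
```

Emit:
jog_arm(
  xyz=[
    [0,0,0],
    [0,0,0],
    [0,0,0],
    [0,0,0],
    [0,0,0],
  ],
  rot=[
    [0,0,0],
    [0,0,0],
    [0,0,0],
    [0,0,0],
    [0,0,0],
  ],
  grip=1,
)

```text
time: 31.05
ee_pos: [0.5358, -0.1315, 0.0479]
tool_rot: [0.001, -0.704, 0.71, -0.001]
ft_force: [0.5, 1.1, -0.6]
opening: 0.0851
```

Emit:
jog_arm(
  xyz=[
    [0,0,-0.4],
    [0,0,-0.8],
    [0,0,-1],
    [0,0,-1],
    [0,0,-1],
    [0,0.8,-0.5],
    [0,0.9,0],
    [0,0.9,0],
    [0,0,0],
  ],
  rot=[
    [0,0,0],
    [0,0,0],
    [0,0,0],
    [0,0,0],
    [0,0,0],
    [0,0,0],
    [0,0,0],
    [0,0,0],
    [0,0,0],
  ],
)

```text
time: 31.95
ee_pos: [0.4276, -0.1303, 0.2426]
tool_rot: [0.0, -0.705, 0.709, -0.001]
ft_force: [0.2, 1.1, 0.3]
opening: 0.0857
```

```bash
python3 -c "
from h import *
c=r.camera('top');M=masks(c['image'])
for n,roi in {'red':(185,190,250,268),'blue':(305,190,365,268),'yellow':(392,215,465,298)}.items():
    print(n,rect(c,M['green'],roi,.044), rect(c,M['cream'],roi,.058,True))
print('meter',rect(c,M['orange'],(395,130,450,210),.045,True))
cv2.imwrite('pics/g1.png',cv2.resize(c['image'][120:330,80:480],None,fx=2,fy=2)[:,:,::-1])
c=r.camera('scene');cv2.imwrite('pics/g2.png',cv2.resize(c['image'][110:310,100:450],None,fx=2.28,fy=2.28)[:,:,::-1])
go(535,-131,46,-.5)"
```

```text
red (array([535.4, 129.3, 102.1,  47.5,  -5.5]), array([527.9, 129.6]), 199) (array([532.6, 132.8,  79.9,  52.1,  -5.4]), array([534.6, 134.4]), 338)
blue (array([ 578.1, -132.9,   46.2,   13.2,  -89.2]), array([ 577.8, -132.3]), 91) (array([ 561.5, -132.3,   43.4,   15.1,  -89.2]), array([ 561.5, -132.9]), 132)
yellow (array([ 477.6, -342.1,  100.7,   48.8,   18.8]), array([ 483.2, -341.5]), 180) (array([ 432.5, -265.5,   54.5,   22.6,   53.3]), array([ 432.2, -267.2]), 159)
meter (array([ 663. , -327.1,  131.1,   76.8,  -10.9]), array([ 651.5, -324.2]), 1188)
t 32.05 ee [ 430.1 -130.8  242.6] open 85.0 F [ 0.6  0.3 -0.6] q [-0.56  0.13  1.69  0.    1.31  1.02]
turn [-0.026 -0.01   0.016] shift after turn [-0.018 -2.622  4.916]
```

View pics/g1.png

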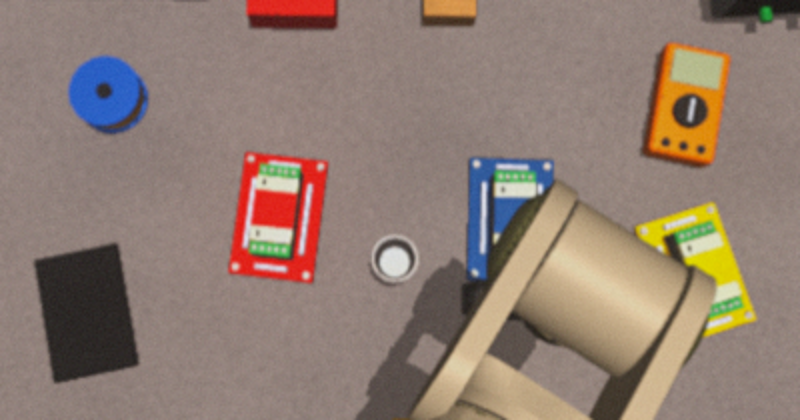

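View pics/g2.png

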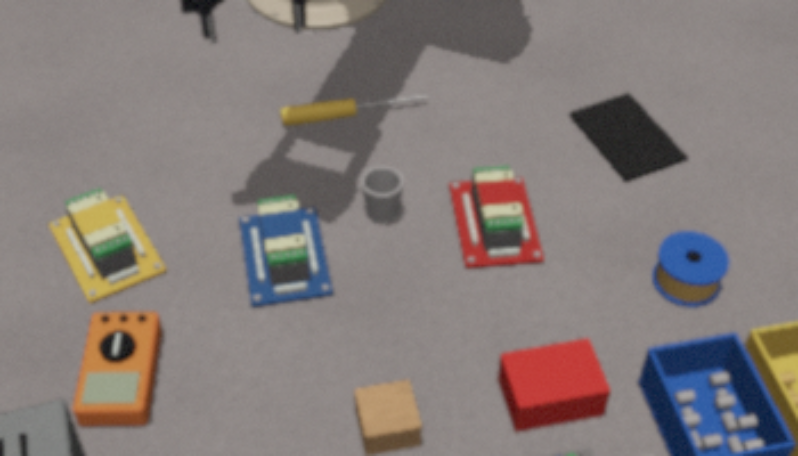

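Each module lies flat in its own nest. The red, blue and yellow headings are within 1° of their nests. The cup is still at (277,250) in the full image and the meter at (663,-327) mm, both unchanged. Handing in.

```bash
python3 -c "
from cell import r
print(r.job_done())"
```

```text
the job is handed in; nothing more can be done
None
```

All three modules are in the nests of their own colour, released, and the job is handed in; it took about 32 s of the 115 s. I parked blue near the middle of the pad, moved red to the red nest and yellow to the yellow nest, then moved blue from the pad to the blue nest. No module was set down on the bare bench.

**Last checks:**
- **Position:** the final top and scene pictures show each module between its nest's lips, with headings within about 1° of the nest. Red and blue measured within about 2.5 mm of centre.
- **Yellow module:** it measured about 3 mm off the nest centre sideways. The clearance is 6 mm, and that same measure read about 2.5 mm to the same side before I moved anything.
- **Blue module:** only its front half was visible from above, because the arm hid the rest. The full module shows in the scene view.
- **Forces:** the highest wrist force read at the end of a move was about 30 N.
- **Cup and meter:** the meter measured the same as at the start. The cup looks unmoved in the pictures, but I did not re-measure it.

**Disagreement:** the scene camera put the blue nest about 5 mm farther out than the top camera. I took that to be the plate's visible front edge and used the top view, and the module seated at the expected height.

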